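# Home the canape filler's tray and hold its recessed reset button

### The job

Wind the canapé filler's handwheel clockwise (seen from above) until the tray carriage touches its end stop; only then take the slim straight-handled reset pin from its stand, push its tip down through the small round hole in the top of the control box and press the recessed button fully down. Finish while still gripping the pin and holding the button down, with the carriage against its stop, and leave the other things on the counter where they are.

Things in the scene. Friction and masses are not known exactly. Their poses are not given: they have to be found in the camera images.
- filler: Fixed steel canape filler. Origin on the counter under the vertical axis of its handwheel (114 mm across, top 82 mm high, on a 130 x 130 x 60 mm housing centred there). Along own +y runs a bed, 24 mm high, 120 mm wide, to y = 310 mm. End stop: block across the bed, 65 mm high, face at y = 275 mm. Dosing head, 145 mm high, y = 180 to 250 mm over the -x half of the bed.
- handwheel (a joint): Angle of the horizontal handwheel in rad, growing clockwise seen from above; 25 mm of carriage travel per full turn; about 0.06 N m of friction, stays where left. 15.08 rad is the carriage against its stop.
- crank_grip (a point): Point on the axis of the wheel's crank handle: upright round black peg, 18 mm in diameter, 42 mm tall (84 to 126 mm above the counter), spinning freely, 50 mm from the wheel's axis; the point is 112 mm above the counter. One to two turns are needed; fingers of constant yaw can pinch the peg from above and carry it round.
- carriage (a joint): Travel in m of the black tray carriage (100 x 110 mm, carrying small cups) along the filler's +y, away from the wheel; 0.060 is hard against the end stop. Driven only by the handwheel; starts 25 to 50 mm short of the stop.
- control_box: Fixed grey box 120 (x) x 110 (y) x 66 mm high, origin centre of its underside, with a dark display plate on the +x half of its top.
- aperture (a point): Centre of the round hole, 16 mm in diameter, in the box's top face (66 mm above the counter), at x = -25 mm, y = 0 of the box. At rest the button's top lies 20 mm below this point; its cap is 14 mm across.
- reset_button (a joint): Travel of the recessed button in m, growing downward; 0 released, 0.005 fully down. Spring-loaded: starts to move at 2 N, fully down at 7 N.
- pin: Loose steel reset pin, 50 to 100 g, 123 mm long, upright, point down, in its stand. Origin at the tip, own z up along it: shank 6 mm in diameter (z = 0 to 60 mm), flange 24 mm across (60 to 64 mm), plain straight round handle 18 mm in diameter (64 to 123 mm). The flange rests on the stand's top, the tip 10 mm above the counter.
- pin_tip (a point): The pin's lower end.
- pin_stand: Fixed dark wood block 55 x 55 x 70 mm, origin centre of its underside, with a 9 mm hole in the middle of its top that holds the pin. The twin block beside it holds the tamper; which is where varies.
- tamper: Ball-topped steel tamper, not needed: 36 mm ball, thick 20 mm shank too wide for the hole in the control box, upright in the twin stand; origin at its lower end, ball top 130 mm above the counter. Leave it.
- bowl_near: Loose black bowl, 104 mm across, 45 mm high, white spoon lying in it, on the robot's side of the filler. Leave it; origin centre of its underside.
- tin: Loose closed round tin, 87 mm across, 30 mm high, between filler and control box. Leave it; origin centre of its underside.
- tin_stack: Loose stack (one piece) of two such tins, 60 mm high, right of the tool stands. Leave it; origin centre of its underside.
- tweezers: Loose steel tweezers lying flat, 160 mm long, 8 mm high, near the robot. Leave it; origin centre of its underside.
There are look-alikes about, which are no part of the job. Leave any green or red look-alike of the control_box alone.

How it is judged (in metres and radians):
On the way, in this order (a step that is already met when the one before it is completed fails the run):
1. the carriage has been wound against its end stop (within 2 mm) (value of joint carriage above 0.058 m), for 0.2 s.
2. the gripped pin, through the hole, holds the button down (value of joint carriage above 0.058 m and value of joint reset_button above 0.0035 m and contact force between pin and control_box above 2 N and horizontal distance between pin_tip and aperture below 0.008 m and z of pin_tip in the frame of aperture below -0.018 m and contact force between the fingers and pin above 3 N), for 0.3 s.
At the end, for the whole second after the job is handed in: Through the last second: carriage within 2 mm of its stop; pin gripped (over 3 N), its tip in the box's hole, 18 mm or more below the mouth and within 8 mm of its axis, pushing with over 2 N; button down by more than 3.5 of its 5 mm (all of step 2); the arm keeps its last pose, push and grip.
It fails at once if the pin is taken out of its stand or the button pressed before the carriage is at its stop (value of joint carriage below 0.0575 m and (value of joint reset_button above 0.002 m or distance of pin from where it was at the start of the episode above 0.05 m)).
It fails at once if one of the other things is moved by more than 30 mm (distance of any of bowl_near, tin, tin_stack, tweezers, tamper from where it was at the start of the episode above 0.03 m).
It also fails if it takes over 64 s, if anything falls off the work surface, if the arm or the gripper's body presses on something with over 40 N, if the wrist force passes 120 N, or if a joint passes its speed limit or range.

### The arm

A 6-joint arm with a two-finger parallel gripper is mounted at the origin on the work surface. World frame = base frame: x ahead of the robot, y to its left, z up, the work surface at z = 0. Lengths are in mm, angles in rad, forces in N, time in s.
With the tool pointing down it reaches from about 250 to 800 mm from the base axis. Payload 8.5 kg.
Tool frame: the origin (TCP) lies midway between the tips of the shut fingers; the grasp point (between the pads) lies 19 mm behind it; z points along the fingers, y is the line along which they close (so a half turn about z gives the same grasp; the last joint's range is limited). The gripper opens to 85 mm and grips with 20 to 120 N. Pads are 22 mm wide; open, the fingers measure 114 mm over their backs; the gripper's body (76 mm by 85 mm) begins 54 mm behind the grasp point. The pads swing forward as they close: fully open they stand 13 mm farther back than shut.
Start: joints at [-1.177, 0.238, -0.013, 1.319, 0, 1.571], TCP at [201.424, -484.775, 231.276] pointing down, gripper open.
Joint ranges: [-2.66, 2.66], [-1.03, 1.9], [-1.14, 1.46], [-1.82, 2.27], [-1.45, 1.34], [-3.14, 3.14]. Speed limits (rad/s): [2.22, 2.22, 2.79, 3.14, 3.14, 3.14].

### API

Orientations are given as a unit quaternion [x, y, z, w].
In Python, from plant import r gives the robot as it stands. Calls block until the motion is done:
- r.goto(position, orientation): joint-space move of the TCP to a pose.
- r.servo_line(position, feed=150, rot=None, stop_force=None): straight line of the TCP; rot=None keeps the orientation; feed is the mean speed in mm/s. With stop_force (N) it stops when the force on the tool has changed by that much, and returns True; else False.
- r.move_j(angles): joint-space move.
- r.set_gripper(opening, grip_force=None): finger opening in mm; grip_force is the grip in N (None keeps the last); returns when the fingers have stopped.
- r.wait(seconds).
- r.ik(position, orientation): joint angles nearest the present ones, or None.
- r.sense(): the state.
- r.capture(name): name is "scene" or "top" or "wrist"; returns (picture, depth): 480x640x3 uint8, red, green, blue; 480x640 float32, mm along the optical axis (not along the pixel's ray), 0 where there is no reading.
- r.camera_params(name): a dict with "K" (3x3 intrinsics, pixels), "dist" ([k1, k2, p1, p2, k3] as OpenCV has them; the pictures are not rectified), "position" and "orientation" of the camera in the world; the wrist camera has in their place "hand_eye" (4x4, takes a point from camera to tool coordinates, whose origin is the TCP and whose axes are the flange's). Camera axes: x right, y down, z forward; pixel columns grow to the right and rows downward; lengths in mm; the calibration is good to about 2 mm. A picture is of the moment at which its call begins: read the wrist's pose just before it. camera_params takes no time and is no camera call.
A pose or a line that the arm cannot do raises r.PlanningError and nothing moves.
- r.finish_job(): hands the job in; it is judged then, once.
The state is a dict: "clock": time; "joint_positions": joint angles; "qd": joint speeds; "effort": joint torques, N m; "position": TCP position; "tcp_rot": TCP orientation; "contact_force": force on the tool from outside, world axes, zero at the start; "torque": the same for the moment, N m; "opening": finger opening in mm; "finger_force": force on a finger pad.
Only numpy, scipy, OpenCV 4.12 (cv2) and the standard library are available. Lean on these libraries where they do the work, as an engineer would, in place of code of your own. Each camera call takes 0.05 s, during which the arm holds its last target. There are 200 camera calls.

## Working session

There is one attempt and no reset: what is moved stays moved. The work goes in short steps, each a Python script; the robot and the scene stay as the last script left them, time stands still between calls to the robot, and variables do not carry over. Pictures are saved under pics/ and viewed, at most 10 in all, crops included, and the job is handed in when it is done.

```bash
mkdir -p pics; ls; cat > h.py <<'E'
import numpy as np, cv2
from scipy.spatial.transform import Rotation as R
from plant import r
def save(n,im): cv2.imwrite('pics/'+n+'.png', cv2.cvtColor(im,cv2.COLOR_RGB2BGR))
def cloud(name):
    s=r.sense(); im,d=r.capture(name); c=r.camera_params(name)
    K=np.array(c['K'],float); h,w=d.shape
    uv=np.stack(np.meshgrid(np.arange(w),np.arange(h)),-1).reshape(-1,1,2).astype(float)
    n=cv2.undistortPoints(uv,K,np.array(c['dist'],float)).reshape(h,w,2)
    P=np.dstack([n*d[...,None],d])
    if name=='wrist':
        H=np.array(c['hand_eye']); P=P@H[:3,:3].T+H[:3,3]
        Rm=R.from_quat(s['tcp_rot']).as_matrix(); t=s['position']
    else: Rm=R.from_quat(c['orientation']).as_matrix(); t=c['position']
    P=P@Rm.T+np.array(t); P[d==0]=np.nan
    return im,P
E
python3 - <<'E'
from h import *
for n in('scene','top'):
    im,P=cloud(n); save(n,im); np.save(n+'.npy',P); c=r.camera_params(n); print(n,c['position'])
print(r.sense())
E
```

```text
pics
scene [1218.57929542  325.69865541 1206.80989223]
top [ 163.09235826 -119.41232241 1768.77413144]
{'clock': 0.1, 'joint_positions': array([-1.17702057e+00,  2.38705841e-01, -1.41656479e-02,  1.31924070e+00,
       -3.03489281e-05,  1.57078325e+00]), 'qd': array([-0.00035954, -0.00060957,  0.00124124,  0.00055238,  0.00030396,
       -0.00067103]), 'effort': array([-7.34824425e-04, -5.39718640e+01,  3.46999168e+01,  1.34889243e-02,
       -4.54388476e-05,  1.11569685e-05]), 'position': array([ 201.27244893, -484.46302062,  230.75145299]), 'tcp_rot': array([ 9.80678620e-01,  1.95624671e-01, -1.43580428e-04, -6.42252385e-04]), 'contact_force': array([-0.13313425,  0.15041925,  0.90597597]), 'torque': array([-0.01602911, -0.02278503, -0.02644774]), 'finger_force': 0.0, 'opening': 85.51673710401562}
```

View pics/scene.png

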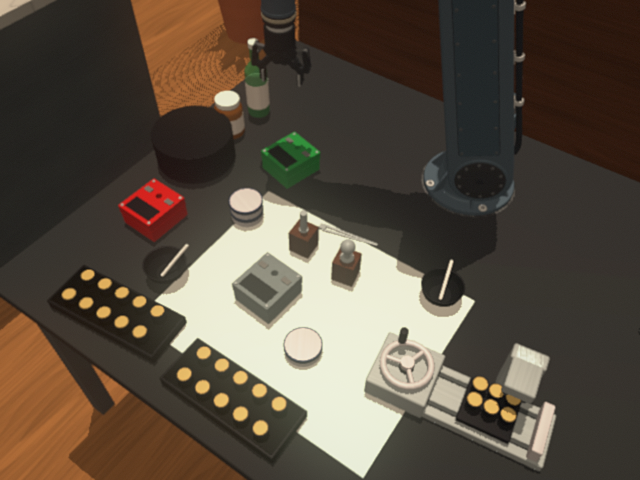

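View pics/top.png

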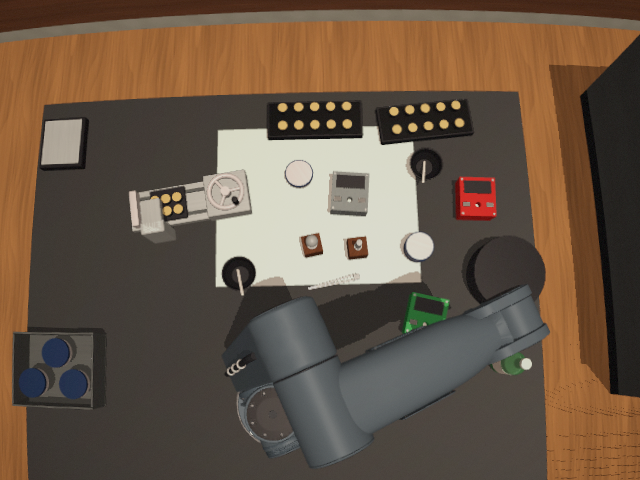

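The scene view shows:
- **Pin:** the slim straight-handled tool at (303,225). The ball-topped one at (347,255) is the tamper.
- **Control box:** the grey one at (268,287). The red one at (153,208) and the green one at (290,158) are look-alikes.
- **Crank:** the peg at (403,335) on the wheel at (407,365). 

In the top view the pin is at (357,244), the tamper at (311,242), the box at (349,193) and the peg at (235,200).

```bash
python3 - <<'E'
from h import *
T=np.load('top.npy'); S=np.load('scene.npy')
for n,(u,v) in dict(pin=(357,244),tamper=(311,242),box=(349,205),hole=(349,199),wheel=(225,190),peg=(235,200),tin=(299,174),stack=(418,246),bowl=(239,273),head=(153,215),stop=(135,210)).items(): print(n,T[v,u].round(1))
for n,(u,v) in dict(pin=(304,213),peg=(403,333),tamper=(347,243)).items(): print('S',n,S[v,u].round(1))
for n,P in(('top',T),('scene',S)):
    Q=P.reshape(-1,3); Q=Q[~np.isnan(Q[:,0])]
    def sel(cx,cy,rad,z0,z1): 
        m=(np.hypot(Q[:,0]-cx,Q[:,1]-cy)<rad)&(Q[:,2]>z0)&(Q[:,2]<z1); return Q[m]
    b=T[205,349]; q=sel(b[0],b[1],110,55,75)
    print(n,'box',len(q),cv2.minAreaRect(q[:,:2].astype(np.float32)),q[:,2].mean())
    p=T[244,357]; q=sel(p[0],p[1],45,95,130); print('pin',len(q),q.mean(0),q[:,2].max())
    q=sel(p[0],p[1],50,62,76); print('stand',len(q),cv2.minAreaRect(q[:,:2].astype(np.float32)))
    w=T[190,225]; q=sel(w[0],w[1],90,74,90); print('wheel',len(q),cv2.minEnclosingCircle(q[:,:2].astype(np.float32)))
    q=sel(w[0],w[1],75,105,140); print('peg',len(q),q.mean(0) if len(q) else 0)
    q=sel(w[0],w[1],110,54,66); print('housing',len(q),cv2.minAreaRect(q[:,:2].astype(np.float32)))
E
```

```text
pin [ 446.8 -229.8  129.8]
tamper [ 455.4 -100.3  130. ]
box [ 574.8 -214.2   70.2]
hole [ 598.1 -215.9   50.4]
wheel [626.1 152.6  83. ]
peg [582.5 115.6 130.6]
tin [685.4 -66.4  31.2]
stack [ 447.9 -413.9   65.4]
bowl [384.2 116.8  30.6]
head [541.5 351.7 142.6]
stop [576.1 430.5  67. ]
S pin [ 451.9 -235.2  134.4]
S peg [596.4 117.7 127.7]
S tamper [ 466.9 -103.7  131. ]
top box 1454 ((572.9700927734375, -214.13890075683594), (110.694091796875, 213.7749481201172), 85.03182983398438) 66.5143990530218
pin 24 [ 447.23344015 -232.98610498  116.69817336] 129.87853980136833
stand 274 ((449.6875, -234.84292602539062), (56.950035095214844, 55.57539367675781), 4.387546062469482)
wheel 587 ((614.19287109375, 142.7128143310547), 71.03985595703125)
peg 38 [584.91969349 119.01431787 122.80000461]
housing 926 ((623.0938110351562, 154.14166259765625), (133.79766845703125, 129.33642578125), 8.551146507263184)
scene box 2306 ((573.2164916992188, -216.74118041992188), (116.15229797363281, 215.89149475097656), 85.73438262939453) 66.60721690149168
pin 77 [ 455.57664843 -234.04935108  112.31292433] 129.98965595316508
stand 360 ((451.9532165527344, -237.42364501953125), (62.742488861083984, 57.264503479003906), 6.1749043464660645)
wheel 1272 ((625.7188720703125, 149.810302734375), 57.33004379272461)
peg 91 [591.31655285 117.27868958 121.2014329 ]
housing 2129 ((625.8015747070312, 149.9558868408203), (132.87086486816406, 129.35731506347656), 8.303366661071777)
```

```bash
cat >> h.py <<'E'
def q(yaw): return (R.from_euler('z',yaw)*R.from_euler('x',np.pi)).as_quat()
def mm(*a,**k):
    a=np.round(a,1); return a
E
python3 - <<'E'
from h import *
r.goto([480,-225,330],q(0)); im,P=cloud('wrist'); save('w1',im); np.save('w1.npy',P)
r.goto([580,130,330],q(0)); im,P=cloud('wrist'); save('w2',im); np.save('w2.npy',P)
s=r.sense(); print(s['clock'],s['joint_positions'].round(2),s['position'],s['contact_force'])
E
```

```text
6.2833 [ 0.22  0.36  0.41  1.62  0.   -2.92] [580.00656967 129.89174034 330.0520576 ] [ 0.08925588 -0.92074407  0.07032509]
```

```bash
python3 -c "
import cv2,numpy as np
a=cv2.imread('pics/w1.png');b=cv2.imread('pics/w2.png')
cv2.imwrite('pics/w12.png',cv2.resize(np.hstack([a,b]),(800,300),interpolation=cv2.INTER_AREA))"
```

```text
(no output)
```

View pics/w12.png

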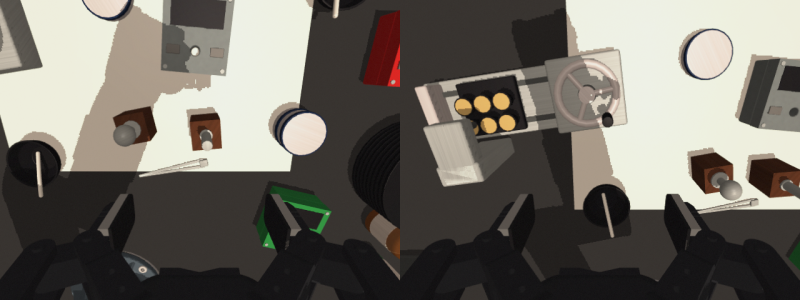

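The left half shows the pin at (205,133) in the right stand, the tamper at (130,128), and the grey box with its round hole at (195,50) between two square marks. The right half shows the wheel centred at (586,93), the peg at (607,119) and the carriage clear of the stop.

```bash
python3 - <<'E'
from h import *
def ana(P,what):
    Q=P.reshape(-1,3); Q=Q[~np.isnan(Q[:,0])]
    def sel(cx,cy,rad,z0,z1): 
        m=(np.hypot(Q[:,0]-cx,Q[:,1]-cy)<rad)&(Q[:,2]>z0)&(Q[:,2]<z1); return Q[m]
    if 'box' in what:
        q=sel(570,-213,95,62,72); q=q[(q[:,0]>500)];print('box',len(q),cv2.minAreaRect(q[:,:2].astype(np.float32)),q[:,2].mean())
        q=sel(450,-234,16,80,121); print('pinside',len(q),np.percentile(q,[2,50,98],0).round(1).tolist())
        q=sel(450,-234,16,121,135); print('pintop',len(q),q.mean(0),np.ptp(q,0))
        q=sel(450,-234,50,66,74); print('stand',len(q),cv2.minAreaRect(q[:,:2].astype(np.float32)))
        q=sel(455,-101,30,95,140); print('tamper',q.mean(0))
    else:
        q=sel(625,150,90,76,90); print('wheel',len(q),cv2.minEnclosingCircle(q[:,:2].astype(np.float32)))
        q=sel(590,118,25,123,135); print('peg',len(q),q.mean(0),np.ptp(q,0))
        q=sel(625,150,110,54,66); print('housing',len(q),cv2.minAreaRect(q[:,:2].astype(np.float32)))
P=np.load('w1.npy');ana(P,'box')
im=cv2.imread('pics/w1.png'); 
# hole: dark blob on box top near pixel (312,80)
for v in range(68,94,2): print(v,''.join('%4d'%im[v,u].mean() for u in range(296,330,2)))
ana(np.load('w2.npy'),'w')
E
```

```text
box 11359 ((612.5741577148438, -220.839599609375), (110.39274597167969, 103.52613830566406), 84.89952850341797) 65.6507000626425
pinside 166 [[456.3, -246.7, 81.4], [461.0, -237.7, 101.8], [462.3, -230.1, 120.3]]
pintop 287 [ 455.02406386 -238.23883437  131.13164631] [17.3785136  17.03292633 12.94683323]
stand 1808 ((453.3807067871094, -238.4446258544922), (55.3922119140625, 55.04994201660156), 5.1626691818237305)
tamper [ 467.86273706 -107.9819641   122.55657791]
68  141 141 141 142 142 144 143 143 141 140 141 144 142 142 143 143 143
70   86 143 143 142 143 144 143 142 142 141 141 142 143 144 144 143 144
72   88  86 143 143 143 144 135 119 106 120 140 143 145 144 145 143 142
74   87  87  87 143 143 123  77  61  59  59  84 127 145 143 144 143 143
76   86  87  86  86 131  74  66 141 196 151  69  80 140 145 145 143 143
78   86  86  87  85  70  63 195 235 236 236 168  68 123 145 146 145 144
80   87  85  86  85  63 131 234 235 236 236 189 108 109 145 145 144 144
82   86  85  86  84  65 193 235 235 236 236 188 120 105 144 144 144 142
84   84  85  85  84  74 174 234 234 236 210 169 119 125 142 143 144 143
86   85  84  83  86  82 104 229 235 236 166 153 105 139 143 144 144 146
88   85  84  85  86  87 126 132 179 189 146 114 133 144 143 145 144 145
90   84  84  83  84 129 144 138 125 122 130 140 145 144 142 144 145 145
92   84  83  84  84 143 142 142 141 141 142 142 143 141 141 142 143 144
wheel 5011 ((627.053466796875, 150.05972290039062), 56.68119812011719)
peg 257 [590.63021423 116.3614166  125.10001924] [16.76245187 16.4588418   4.79836061]
housing 8387 ((626.9944458007812, 150.18621826171875), (130.27696228027344, 130.25733947753906), 8.15904712677002)
```

```bash
python3 -c "
import cv2,numpy as np
a=cv2.imread('pics/w1.png')
cv2.imwrite('pics/c1.png',cv2.resize(a[20:260,240:440],None,fx=2.5,fy=2.5))"
```

```text
(no output)
```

View pics/c1.png

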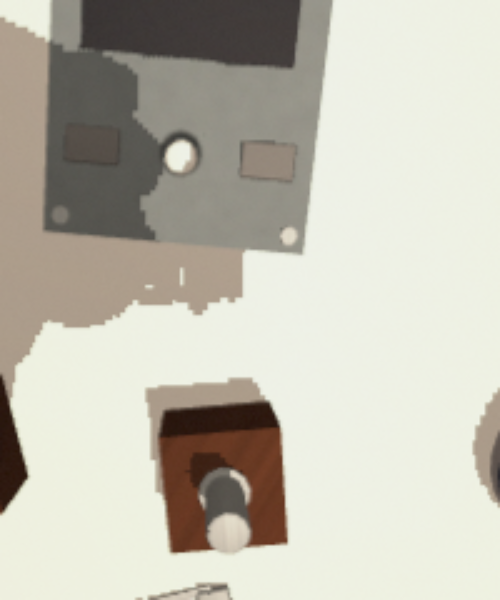

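The crop confirms the slim straight handle in its stand and the hole in the grey box at pixel (312,81) of the full frame. Next I'll crank the wheel.

```bash
python3 - <<'E'
from h import *
C=np.array([627.,150.2]); p=np.array([590.6,116.4])
r.goto([*p,190],q(np.pi)); r.set_gripper(45)
print(r.servo_line([*p,93],feed=120,stop_force=15), r.sense()['clock'])
r.set_gripper(0,30); s=r.sense(); print(s['opening'],s['finger_force'],s['contact_force'].round(1),s['clock'],s['joint_positions'].round(2))
a0=np.arctan2(*(p-C)[::-1]); rad=np.hypot(*(p-C)); print(rad,np.degrees(a0))
for k in range(1,5):
    a=a0-k*np.radians(18)
    hit=r.servo_line([C[0]+50*np.cos(a),C[1]+50*np.sin(a),93],feed=70,stop_force=18)
    s=r.sense(); print(k,hit,s['position'].round(1),s['contact_force'].round(1),s['opening'],round(s['clock'],2))
    if hit: break
E
```

```text
False 10.35
17.07846405492571 29.321119487285614 [0.8 0.7 5.1] 10.7 [ 0.19  0.44 -0.07  1.05  0.    0.19]
49.67293025381125 -137.12109639666144
1 False [582.4 129.7  93.8] [1.1 1.3 7.4] 17.161097824723974 11.07
2 False [578.  144.6  93.8] [-0.3  1.4  7.9] 17.269382398730745 11.45
3 False [578.5 160.2  93.8] [-0.6  1.2  9.1] 16.924167297006022 11.82
4 False [583.8 175.   93.8] [-0.6  2.2  9.2] 17.192484805969592 12.2
```

```bash
python3 - <<'E'
from h import *
C=np.array([627.,150.2]); a0=np.radians(-137.1)
for k in range(5,46):
    a=a0-k*np.radians(18)
    hit=r.servo_line([C[0]+50*np.cos(a),C[1]+50*np.sin(a),93],feed=80,stop_force=18)
    s=r.sense()
    if hit or k%5==0: print(k,hit,s['position'].round(1),s['contact_force'].round(1),round(s['opening'],1),round(s['clock'],2))
    d=s['position'][:2]-C; err=(np.degrees(np.arctan2(d[1],d[0])-a)+180)%360-180
    if hit or np.hypot(*s['contact_force'][:2])>18: print('stop',k,err,s['contact_force']); break
im,P=cloud('scene'); save('s2',im[330:480,360:600])
E
```

```text
5 False [593.6 187.5  93.8] [-0.2  2.4  9.2] 17.1 12.54
10 False [665.2 184.   93.9] [3.9 1.2 6.8] 16.9 14.25
15 False [660.6 113.3  93.8] [-3.   1.5  8.2] 17.2 15.96
20 False [591.1 116.8  93.8] [1.1 2.7 5.9] 17.4 17.67
25 False [593.5 187.5  93.8] [-0.5  2.6  8.3] 16.8 19.38
30 True [663.8 185.8  93.9] [-3.   2.2  7. ] 17.3 21.02
stop 30 1.1478658334208376 [-2.98802668  2.20303264  7.02271038]
```

```bash
python3 - <<'E'
from h import *
C=np.array([627.,150.2]); a0=np.radians(-137.1)
a=a0-30.6*np.radians(18)
hit=r.servo_line([C[0]+50*np.cos(a),C[1]+50*np.sin(a),93],feed=30,stop_force=20)
s=r.sense(); print(hit,s['position'].round(1),s['contact_force'].round(1),s['opening'],s['clock'])
im,P=cloud('scene'); save('s3',cv2.resize(im[330:480,360:600],None,fx=3,fy=3)); np.save('s3.npy',P)
E
```

```text
True [663.8 185.8  93.9] [-3.6  4.   4.6] 17.115141338968595 21.325
```

View pics/s3.png

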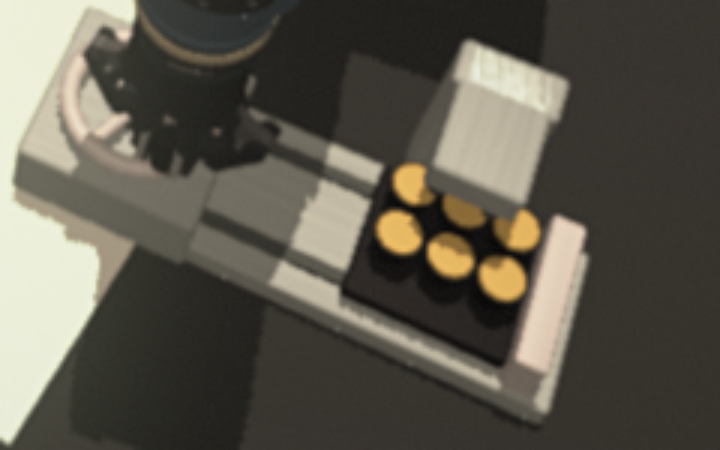

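The tray's edge now meets the end-stop block at (510,350), and the wheel stopped under force after about 1.5 turns. I'll release the peg and measure the pin and hole closely.

```bash
python3 - <<'E'
from h import *
r.set_gripper(45); p=r.sense()['position']; r.servo_line([p[0],p[1],200],feed=150)
r.goto([600,-225,310],q(np.pi)); im,P=cloud('wrist'); save('w3',im); np.save('w3.npy',P)
print(r.sense()['clock'],r.sense()['contact_force'])
Q=P.reshape(-1,3); Q=Q[~np.isnan(Q[:,0])]
def sel(cx,cy,rad,z0,z1): 
    m=(np.hypot(Q[:,0]-cx,Q[:,1]-cy)<rad)&(Q[:,2]>z0)&(Q[:,2]<z1); return Q[m]
for z0,z1 in((61,71),):
    b=sel(615,-218,100,z0,z1); b=b[b[:,0]>500]; print('box',len(b),cv2.minAreaRect(b[:,:2].astype(np.float32)),b[:,2].mean())
h=sel(592,-217,20,30,60); print('hole',len(h),h.mean(0) if len(h) else 0)
b=sel(454,-238,16,128,137); print('pintop',len(b),b.mean(0) if len(b) else 0, np.ptp(b,0) if len(b) else 0)
b=sel(453,-238,50,66,74); print('stand',cv2.minAreaRect(b[:,:2].astype(np.float32)))
E
```

```text
24.25 [0.06700235 0.83131065 0.3064836 ]
box 10651 ((620.5909423828125, -222.09072875976562), (110.20451354980469, 120.6728515625), 84.98429870605469) 65.62210260720917
hole 157 [ 598.4842465  -219.76699361   46.4192461 ]
pintop 475 [ 454.03287025 -238.83994843  132.26136241] [17.60753906 17.15279289  6.50026614]
stand ((453.19146728515625, -238.98167419433594), (54.61601638793945, 55.184967041015625), 4.985415935516357)
```

View pics/w3.png

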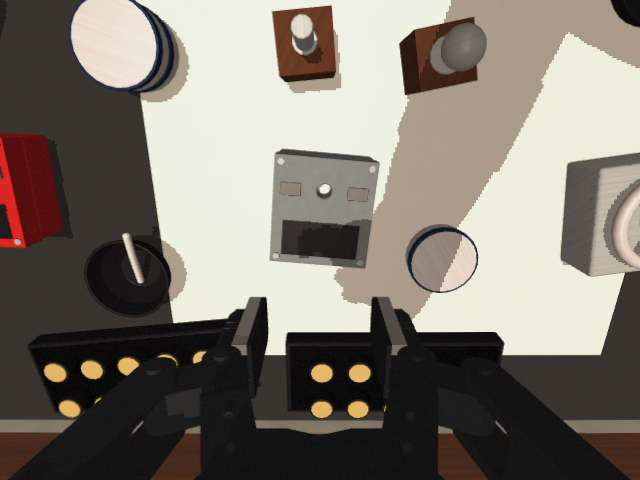

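The view shows the hole at (324,190), the pin at (302,30) in its stand, and the tamper at (463,47). Next I'll take the pin.

```bash
python3 - <<'E'
from h import *
p=[453.8,-238.8]
r.goto([*p,220],q(np.pi)); r.set_gripper(50)
print(r.servo_line([*p,86],feed=120,stop_force=15))
print(r.set_gripper(0,70)); s=r.sense(); print(s['opening'],s['finger_force'],s['contact_force'].round(1),s['position'].round(1),s['clock'])
r.servo_line([*p,190],feed=120); s=r.sense(); print(s['opening'],s['finger_force'],s['contact_force'].round(1),s['position'].round(1))
im,P=cloud('scene'); save('s4',im); np.save('s4.npy',P)
im,P=cloud('wrist'); save('w4',im); np.save('w4.npy',P)
a=cv2.imread('pics/s4.png')[120:320,220:420]
cv2.imwrite('pics/c4.png',np.hstack([cv2.resize(a,(400,400),interpolation=cv2.INTER_CUBIC),cv2.resize(cv2.imread('pics/w4.png'),(400,400))]))
E
```

```text
False
False
16.96327674919258 68.02789092063904 [-0.6  0.5  6.3] [ 454.1 -239.    86.6] 26.8667
16.461618796114305 68.13127756118774 [ 0.5 -0.  -1.9] [ 453.4 -238.6  189.3]
```

View pics/c4.png

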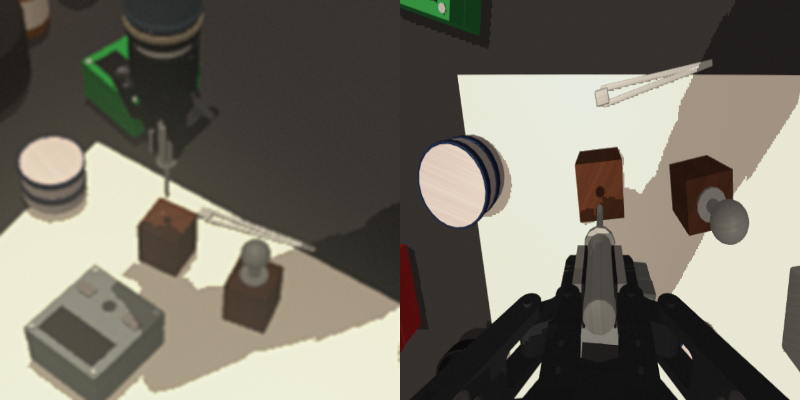

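The pin is held upright, with its shank at (600,215) in the wrist half, and it is clear of the stand. I'll check its tilt from the depth data.

```bash
python3 - <<'E'
from h import *
for n in('s4','w4'):
    Q=np.load(n+'.npy').reshape(-1,3); Q=Q[~np.isnan(Q[:,0])]
    m=(np.hypot(Q[:,0]-454,Q[:,1]+239)<25)&(Q[:,2]>95); q_=Q[m]
    for z in range(100,190,12):
        b=q_[(q_[:,2]>=z)&(q_[:,2]<z+12)]
        if len(b)>2: print(n,z,len(b),np.median(b,0).round(1))
c=r.camera_params('wrist')
H=np.array(c['hand_eye']); s=r.sense(); print((R.from_quat(s['tcp_rot']).as_matrix()@H[:3,3]+s['position']).round(0))
E
```

```text
s4 112 5 [ 451.4 -236.5  118.9]
s4 124 8 [ 452.8 -235.8  132.3]
s4 136 7 [ 452.  -237.1  142.8]
s4 148 11 [ 453.1 -236.9  152.7]
s4 172 34 [ 457.4 -234.3  177.3]
s4 184 25 [ 458.9 -237.1  191.4]
w4 112 56 [ 449.7 -239.6  118.3]
w4 124 74 [ 449.8 -239.4  129.6]
w4 136 89 [ 449.9 -239.7  142.4]
w4 148 28 [ 449.7 -239.4  150.1]
w4 172 773 [ 444.4 -239.7  176.1]
w4 184 679 [ 444.3 -239.7  192.2]
[ 371. -240.  331.]
```

```bash
python3 - <<'E'
from h import *
t=[596.3,-219.2]
r.servo_line([*t,190],feed=150); r.servo_line([*t,145],feed=80); r.wait(0.3)
def st(l,h):
    s=r.sense(); print(l,h,s['position'].round(1),s['contact_force'].round(1),round(s['finger_force'],1),round(s['clock'],2))
st('a',0)
h=r.servo_line([*t,128],feed=40,stop_force=5); st('in',h)
if not h:
    h=r.servo_line([*t,105],feed=20,stop_force=14); r.wait(0.5); st('press',h)
im,P=cloud('scene'); save('s5',cv2.resize(im[200:340,200:380],(720,560)))
E
```

```text
a 0 [ 596.5 -219.3  145.4] [ 0.4  0.  -1. ] 68.1 30.1
in False [ 596.2 -219.2  127.8] [-0.1  0.9 -0.7] 68.1 30.68
press True [ 596.7 -219.3  117.4] [-1.4 -0.1  7.9] 69.3 31.85
```

View pics/s5.png

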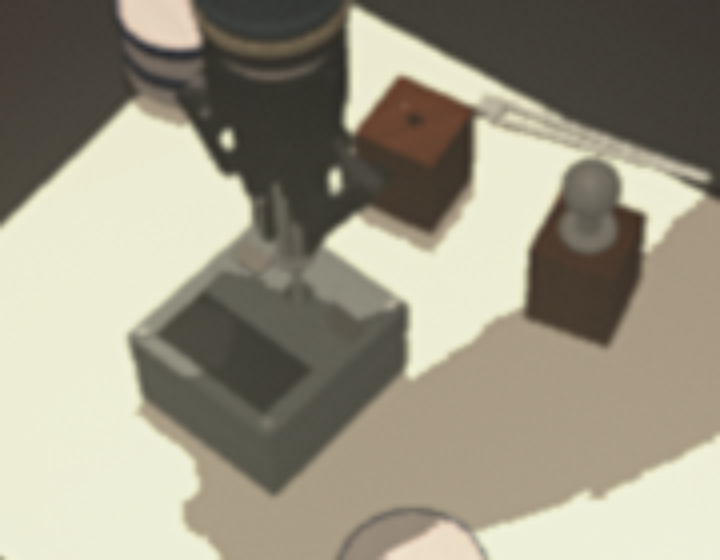

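The pin is in the hole and the tip is about 25 mm below the mouth. I'll add a little push for margin.

```bash
python3 - <<'E'
from h import *
h=r.servo_line([596.3,-219.2,115.8],feed=10,stop_force=20); r.wait(0.8)
s=r.sense(); print(h,s['position'].round(1),s['contact_force'].round(1),s['finger_force'],s['clock'])
if s['contact_force'][2]>8: print(r.finish_job())
E
```

```text
False [ 596.9 -219.4  117.2] [-1.4  0.4 12.4] 69.58210587501526 32.95
the job is handed in; nothing more can be done
None
```

The job is handed in: the carriage was wound against its stop, then the gripped pin went through the hole and was pressing on the bottomed button with about 12 N at 33 s; the verdict was not shown to me.

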